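# Clamp a glued sole in the sole press

### The job

The freshly glued sole lies in the press: screw its three clamp knobs down one after another, heel knob first, then the middle one, then the toe knob, each clockwise until it is fully home against its end stop, and no further: do not wrench a knob once it is home. Leave the tin, the hammer and the heel block where they are.

Things in the scene. Friction and masses are not known exactly. Their poses are not given: they have to be found in the camera images.
- press: sole press fixed to the bench: green base 330 x 110, a sole under a steel pressure plate, narrow at the heel (70), broad (84) at the upturned toe. Origin on the bench under the base's centre, x heel to toe, z up. Plate top 73 high. Knobs in line at x -105 (heel), -10 (waist, middle), +80 (toe). Heel and waist axes vertical; the toe axis leans 0.30 rad towards the heel. Any yaw.
- heel_knob (a joint): turn of the heel clamp knob, rad: 0 = fully loose, grows clockwise seen from above; starts at 0 to 0.4. Captive, does not rise or sink, stays where it is left. Its solid end stop lies somewhere from 2.0 to 2.5, different for each knob: it must be felt (the knob no longer follows, the torque jumps). Resistance before the stop about 0.12 N m.
- heel_stud (a joint): elastic twist, rad, of the thin steel stud on which the heel knob's stop bears, same axis and sense: 0 at rest, 1/6 rad per N m of torque on the knob, so it shows the tightening torque. The stud is ruined beyond 0.25 (1.5 N m); it springs back when the knob is let go. Firmly home is reached at 0.3 to 1 N m.
- heel_grip (a point): heel clamp knob: dark steel upright bar 64 long, 16 thick, 32 high on a skirt 48 across, 7 high. Point on the turning axis, 16 below the bar's top, 26 above the skirt, 34 above the plate. z up the axis, x along the bar, y across it; turns with the knob. A tooth on the skirt under the bar's +x end meets a brass pin on the plate at the end stop (both only seen).
- waist_knob (a joint): turn of the waist (middle) clamp knob, rad: 0 = fully loose, grows clockwise seen from above; starts at 0 to 0.4. Captive, does not rise or sink, stays where it is left. Its solid end stop lies somewhere from 2.0 to 2.5, different for each knob: it must be felt (the knob no longer follows, the torque jumps). Resistance before the stop about 0.12 N m.
- waist_stud (a joint): elastic twist, rad, of the thin steel stud on which the waist (middle) knob's stop bears, same axis and sense: 0 at rest, 1/6 rad per N m of torque on the knob, so it shows the tightening torque. The stud is ruined beyond 0.25 (1.5 N m); it springs back when the knob is let go. Firmly home is reached at 0.3 to 1 N m.
- waist_grip (a point): waist (middle) clamp knob: dark steel upright bar 64 long, 16 thick, 32 high on a skirt 48 across, 7 high. Point on the turning axis, 16 below the bar's top, 26 above the skirt, 34 above the plate. z up the axis, x along the bar, y across it; turns with the knob. A tooth on the skirt under the bar's +x end meets a brass pin on the plate at the end stop (both only seen).
- toe_knob (a joint): turn of the toe clamp knob, rad: 0 = fully loose, grows clockwise seen from above; starts at 0 to 0.4. Captive, does not rise or sink, stays where it is left. Its solid end stop lies somewhere from 2.0 to 2.5, different for each knob: it must be felt (the knob no longer follows, the torque jumps). Resistance before the stop about 0.12 N m.
- toe_stud (a joint): elastic twist, rad, of the thin steel stud on which the toe knob's stop bears, same axis and sense: 0 at rest, 1/6 rad per N m of torque on the knob, so it shows the tightening torque. The stud is ruined beyond 0.25 (1.5 N m); it springs back when the knob is let go. Firmly home is reached at 0.3 to 1 N m.
- toe_grip (a point): toe clamp knob: dark steel upright bar 64 long, 16 thick, 32 high on a skirt 48 across, 7 high. Point on the turning axis, 16 below the bar's top, 26 above the skirt, 34 above the plate. z up the axis, x along the bar, y across it; turns with the knob. A tooth on the skirt under the bar's +x end meets a brass pin on the plate at the end stop (both only seen).
- cement_tin: bystander: plain metal tin standing upright, 72 diameter, 95 high; origin at the centre of its underside
- hammer: bystander: hammer lying on the bench, 240 long, wooden handle; origin on the bench under the middle of its length, x towards the head
- heel_block: bystander: black rubber heel block, D-shaped, 74 x 68, 24 thick, lying flat; origin at the centre of its underside

How it is judged:
By the outcome, as a careful person would: the job done as asked, in the order asked, and still so for the second after the job is handed in, with the robot touching nothing.
It also fails if it takes over 72 s, if anything falls off the work surface, if the arm or the gripper's body presses on something with over 40 N, if the wrist force passes 120 N, or if a joint passes its speed limit or range.

### The arm

A 6-joint arm with a two-finger parallel gripper is mounted at the origin on the work surface. World frame = base frame: x ahead of the robot, y to its left, z up, the work surface at z = 0. Lengths are in m, angles in rad, forces in N, time in s.
With the tool pointing down it reaches from about 0.3 to 0.875 m from the base axis. Payload 4.2 kg.
Tool frame: the origin (TCP) lies at the very end of the fingers, on their centre line; the grasp point (between the pads) lies env.grip_depth behind it (env.grip_depth is the distance from the TCP to the grasp point, in m); z points along the fingers, y is the direction in which the jaws open and shut (so a half turn about z gives the same grasp; the last joint's range is limited). The gripper opens to 85 mm and grips with 20 to 120 N. Pads are 22 mm wide; open, the fingers measure 114 mm over their backs; the gripper's body (76 mm by 85 mm) begins 54 mm behind the grasp point. The pads swing forward as they close: fully open they stand 13 mm farther back than shut.
Start: joints at [-1.17, 0.32, 1.565, -0, 1.257, -0.02], TCP at [0.235, -0.525, 0.231] pointing down, gripper open.
Joint ranges: [-3.11, 3.11], [-0.84, 2.01], [0.21, 2.61], [-1.34, 4.49], [0.05, 2.63], [-2.56, 2.56]. Speed limits (rad/s): [2.57, 2.57, 3.14, 3.14, 3.14, 3.14].

### API

Orientations are given as a rotation vector (axis times angle).
In Python, from rig import telemetry, imaging, workorder, env gives the robot as it stands. The module is installed in compiled form; this text tells all that it offers.
- The arm moves only by the tool step_arm, never from a script. Its arguments are lists of equal length, an entry for each row: "delta_pos": the shift along the tool's x, y, z in mm, a list of three; "rotation": the turn, a rotation vector about the tool's x, y, z in degrees, a list of three; "fingers": the finger opening in mm, from 0 to 85.4. In form: {"delta_pos": [[tx, ty, tz], ...], "rotation": [[wx, wy, wz], ...], "fingers": [fingers, ...]}. A call has 1 to 8 rows; each row is the pose to reach, as a shift and turn from the pose measured when the call began, along the tool's axes at that moment; what a row does not reach only later rows make up. A row lasts 1/10 s, in which the tool goes at most 50 mm and 8.59 degrees, less where a joint would pass 70% of its speed; a pose out of reach is approached as far as the arm can. A call with a gripper value outside its range is refused whole. The fingers move at their own pace and stop on an object; "newtons" is the grip in N (left out, the last holds). Time passes only in rows, so rows that repeat a pose let the fingers close. It gives the time, the measured TCP pose, the force and the opening at its end, in the units of the state.
- telemetry.sense(): the state, without advancing time (a new reading comes with each control period).
- imaging.camera(name): name is "scene" or "top" or "wrist"; returns a dict with "img" (400x640x3 uint8, red, green, blue), "depth" (400x640 float32, m along the optical axis (not along the pixel's ray), 0 where there is no reading), "mtx" (3x3 intrinsics, pixels), "T" (4x4, takes a point from camera to world coordinates); the wrist camera has in their place "hand_eye" (4x4, takes a point from camera to tool coordinates, whose origin is the TCP and whose axes are the flange's). Camera axes: x right, y up, looking along -z (the intrinsics and any distortion apply to the point x, -y, -z); pixel columns grow to the right and rows downward; lengths in m; the calibration is good to about 2 mm. The wrist camera is an equidistant fisheye: a pixel r from the principal point sees the ray r / f radians off the axis. A picture is of the moment at which its call begins: read the wrist's pose just before it.
- workorder.sign_off(): hands the job in, once; it reports no verdict.
The state is a dict: "t": time; "q": joint angles; "joint_velocities": joint speeds; "joint_torque": joint torques, N m; "ee_pos": TCP position; "tool_rot": TCP orientation; "force": force on the tool from outside, world axes, zero at the start; "moment": the same for the moment, N m; "gripper_width": opening from 0.0 (shut) to 1.0 (fully open).
Only numpy, scipy, OpenCV 4.12 (cv2) and the standard library are available. Lean on these libraries where they do the work, as an engineer would, in place of code of your own. Each camera call takes 0.05 s, during which the arm holds its last target. There are 200 camera calls.

## Working session

There is one attempt and no reset: what is moved stays moved. The work goes in short steps, Python scripts to look and compute and a tool call to move; the robot and the scene stay as the last step left them, time stands still between calls to the robot, and variables do not carry over. Pictures are saved under pics/ and viewed, about 8 in all and at most 12, crops included, and the job is handed in when it is done.

Besides the shell and the picture viewer there is one more tool, called after "Request:" as name(argument=value, ...), one argument or row to a line, values as JSON. step_arm: Moves the arm, as the interface text tells. Its arguments: {"type":"object","properties":{"delta_pos":{"type":"array"},"rotation":{"type":"array"},"fingers":{"type":"array"},"newtons":{"type":"number"}},"required":["delta_pos","rotation","fingers"]}

```bash
mkdir -p pics; python3 - <<'E'
from rig import telemetry, imaging, env
import cv2,numpy as np
s=telemetry.sense()
for k,v in s.items(): print(k,np.round(v,4))
print(env.grip_depth)
for n in("top","scene"):
    c=imaging.camera(n); np.savez(n,**c); cv2.imwrite(f"pics/{n}0.png",c["img"][...,::-1])
    print(n,c["mtx"],c["T"])
E
```

```text
t 0.0
q [-1.17    0.3203  1.5657  0.      1.2574 -0.02  ]
joint_velocities [-0.001  -0.0009  0.0009  0.0005 -0.0012 -0.0001]
joint_torque [-8.00000e-04 -4.15522e+01 -2.34166e+01 -1.00000e-04  8.00000e-03
 -0.00000e+00]
ee_pos [ 0.2347 -0.5244  0.2305]
tool_rot [-3.0706e+00 -6.5580e-01  5.0000e-04]
force [-1.0695  0.2395  0.5334]
moment [-0.0291 -0.0525 -0.004 ]
gripper_width 1.0025
0.0187
top [[452.2921452    0.         318.50082248]
 [  0.         452.2921452  200.3707435 ]
 [  0.           0.           1.        ]] [[ 2.66389733e-02  9.90934227e-01 -1.31680378e-01  3.42773970e-01]
 [-9.99644328e-01  2.65725468e-02 -2.26193474e-03 -1.20952109e-03]
 [ 1.25765447e-03  1.31693799e-01  9.91289646e-01  1.63967526e+00]
 [ 0.00000000e+00  0.00000000e+00  0.00000000e+00  1.00000000e+00]]
scene [[458.02809768   0.         315.43311204]
 [  0.         458.02809768 198.67131558]
 [  0.           0.           1.        ]] [[ 0.14485224 -0.81029225  0.56784179  1.43503164]
 [ 0.9893064   0.10871742 -0.09722843 -0.1531403 ]
 [ 0.01704915  0.57585327  0.81737527  1.33713582]
 [ 0.          0.          0.          1.        ]]
```

View pics/top0.png

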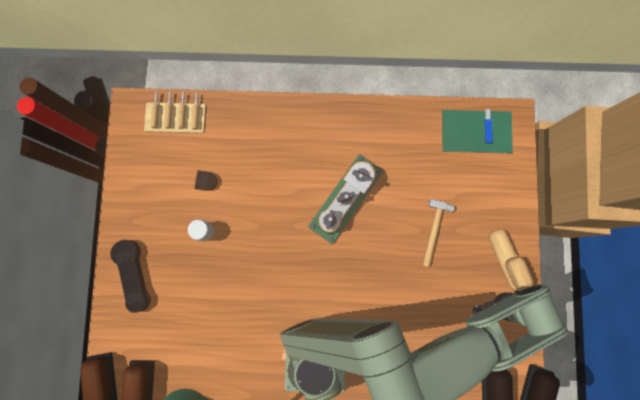

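View pics/scene0.png

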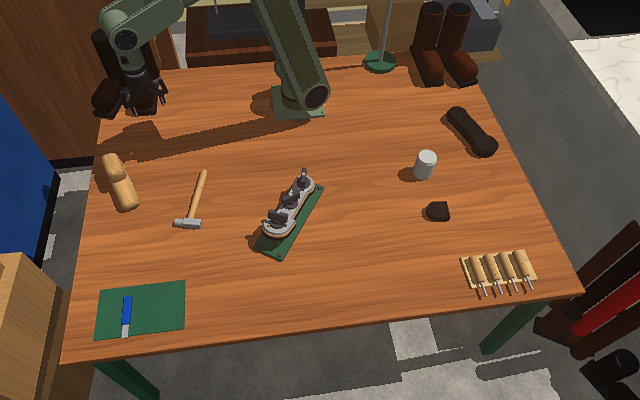

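```bash
cat > h.py <<'E'
import numpy as np,cv2
from scipy.spatial.transform import Rotation as R
def world(c,u,v,d):
    K=c["mtx"];x=(u-K[0,2])/K[0,0]*d;y=(v-K[1,2])/K[1,1]*d
    return c["T"][:3,:3]@np.array([x,-y,-d*np.ones_like(x)]).reshape(3,-1)+c["T"][:3,3:]
def proj(c,P):
    p=(np.asarray(P)-c["T"][:3,3])@c["T"][:3,:3]; K=c["mtx"]
    return np.c_[K[0,0]*p[:,0]/-p[:,2]+K[0,2],K[1,1]*-p[:,1]/-p[:,2]+K[1,2]]
E
python3 - <<'E'
from h import *
t=dict(np.load("top.npz"));s=dict(np.load("scene.npz"))
a=cv2.resize(t["img"][150:250,295:400],None,fx=5,fy=5,interpolation=cv2.INTER_CUBIC)[:500]
b=cv2.resize(s["img"][160:265,245:335],None,fx=5,fy=5,interpolation=cv2.INTER_CUBIC)[:500]
a=a[:, :525]; 
im=np.zeros((525,980,3),np.uint8); im[:500,:525]=a; im[:500,530:530+450]=b
im=cv2.resize(im,None,fx=.8,fy=.8); cv2.imwrite("pics/crop0.png",im[...,::-1])
# base: green pixels -> world
hsv=cv2.cvtColor(t["img"],cv2.COLOR_RGB2HSV)
v,u=np.mgrid[150:250,295:400]
P=world(t,u.ravel(),v.ravel(),t["depth"][150:250,295:400].ravel())
m=P[2]>0.02
print("height hist",np.histogram(P[2],bins=[-.01,.01,.02,.03,.04,.05,.06,.07,.08,.09,.1,.11,.12,.13]))
r=cv2.minAreaRect(P[:2,m].T.astype(np.float32)); print(r,cv2.boxPoints(r))
E
```

```text
height hist (array([7872,  806,   56,    3,   15,   69,  267,  602,  254,  156,   30,
         61,  135]), array([-0.01,  0.01,  0.02,  0.03,  0.04,  0.05,  0.06,  0.07,  0.08,
        0.09,  0.1 ,  0.11,  0.12,  0.13]))
((0.5369850397109985, -0.0733848512172699), (0.10021203756332397, 0.40207773447036743), 55.61823654174805) [[ 0.3427739  -0.00120949]
 [ 0.67460597 -0.22826454]
 [ 0.73119617 -0.1455602 ]
 [ 0.3993641   0.08149484]]
```

View pics/crop0.png

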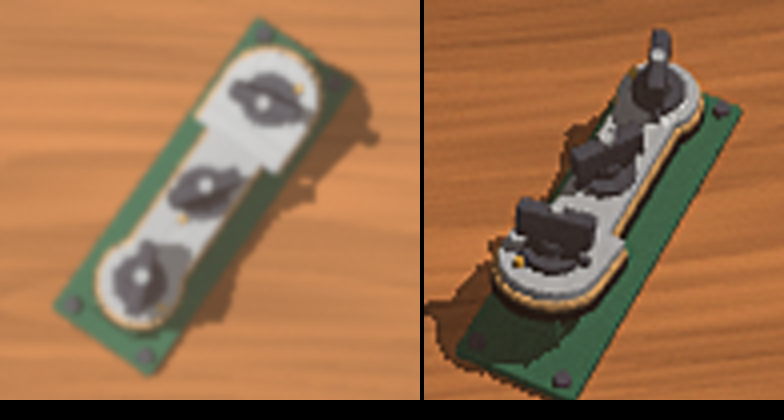

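```bash
python3 - <<'E'
from h import *
t=dict(np.load("top.npz"));s=dict(np.load("scene.npz"))
Q=[]
for c,(v0,v1,u0,u1) in((t,(150,250,295,400)),(s,(160,265,245,335))):
    v,u=np.mgrid[v0:v1,u0:u1]; d=c["depth"][v0:v1,u0:u1].ravel()
    P=world(c,u.ravel(),v.ravel(),d).T; rgb=c["img"][v0:v1,u0:u1].reshape(-1,3).astype(int)
    ok=d>0; P=P[ok];rgb=rgb[ok]
    g=(rgb[:,1]>rgb[:,0]+12)&(P[:,2]<.04)&(P[:,2]>.003)
    r=cv2.minAreaRect(P[g,:2].astype(np.float32)); print("base",r,P[g,2].mean(),g.sum())
    g|=(P[:,2]>.04); r=cv2.minAreaRect(P[g,:2].astype(np.float32)); print("all",r)
    ctr=np.array(r[0]); 
    k=P[:,2]>.095; K=P[k]; Q.append(K)
    e=np.array([np.cos(-.62),np.sin(-.62)])
    a=(K[:,:2]-ctr)@e
    for x0 in(-.105,-.01,.08):
        m=abs(a-x0)<.035; C=K[m]; T=C[C[:,2]>.112]
        for L in (C,T):
            mu=L.mean(0); w,V=np.linalg.eigh(np.cov((L-mu)[:,:2].T)); print(x0,len(L),mu.round(4),L[:,2].max().round(4),"barang",np.degrees(np.arctan2(V[1,1],V[0,1])).round(1),np.sqrt(w).round(4))
E
```

```text
base ((0.5701983571052551, -0.09649001061916351), (0.10535745322704315, 0.3252681791782379), 56.283958435058594) 0.013589986944265258 408
all ((0.5701983571052551, -0.09649001061916351), (0.10535745322704315, 0.3252681791782379), 56.283958435058594)
-0.105 88 [ 0.4811 -0.037   0.1213] 0.1301 barang 168.2 [0.0045 0.0183]
-0.105 86 [ 0.4815 -0.0372  0.1218] 0.1301 barang 168.6 [0.0045 0.0183]
-0.01 104 [ 0.5596 -0.09    0.1201] 0.1308 barang 111.9 [0.005  0.0187]
-0.01 91 [ 0.5606 -0.0904  0.1226] 0.1308 barang 111.8 [0.0047 0.0184]
0.08 156 [ 0.6424 -0.1431  0.1199] 0.144 barang 76.5 [0.0146 0.0167]
0.08 96 [ 0.6332 -0.1381  0.1324] 0.144 barang 67.9 [0.0053 0.0184]
base ((0.5741771459579468, -0.09208184480667114), (0.10930129140615463, 0.3299400806427002), 56.19569778442383) 0.013856842024232584 742
all ((0.5741771459579468, -0.09208184480667114), (0.10930129140615463, 0.3299400806427002), 56.19569778442383)
-0.105 97 [ 0.4914 -0.035   0.1189] 0.1314 barang 166.5 [0.0048 0.0202]
-0.105 78 [ 0.4886 -0.0349  0.1225] 0.1314 barang 167.7 [0.0046 0.0195]
-0.01 154 [ 0.5691 -0.0885  0.1158] 0.1321 barang 111.6 [0.0048 0.0185]
-0.01 106 [ 0.5676 -0.0883  0.1213] 0.1321 barang 112.1 [0.0051 0.0184]
0.08 284 [ 0.6469 -0.1403  0.118 ] 0.1418 barang 70.6 [0.0108 0.0172]
0.08 180 [ 0.6417 -0.137   0.1277] 0.1418 barang 66.7 [0.0058 0.0183]
```

```bash
cat >> h.py <<'E'
def plan(s,grip,bar_deg,up=0.,tilt=0.,yaw=-33.75,depth=.0187):
    """tool z = -axis, tool x along the bar; axis leans tilt towards -press x"""
    y=np.radians(yaw); ex=np.array([np.cos(y),np.sin(y),0]); ax=np.array([0,0,1])*np.cos(tilt)-ex*np.sin(tilt)
    z=-ax; b=np.radians(bar_deg); x0=np.array([np.cos(b),np.sin(b),0]); x0-=x0@z*z; x0/=np.linalg.norm(x0)
    R0=R.from_rotvec(s["tool_rot"]); p0=np.array(s["ee_pos"])
    p=np.array(grip)+ax*(up-depth)
    for sg in(1,-1):
        x=sg*x0; M=R.from_matrix(np.c_[x,np.cross(z,x),z])
        print("sg",sg,"dpos",(R0.inv().apply(p-p0)*1000).round(1),"rot",np.degrees((R0.inv()*M).as_rotvec()).round(1))
E
python3 - <<'E'
from h import *; from rig import telemetry,imaging
s=telemetry.sense(); print(R.from_rotvec(s["tool_rot"]).as_matrix().round(3))
plan(s,[.4847,-.0357,.107],168,up=.10)
c=imaging.camera("wrist"); print(c["mtx"],c["hand_eye"].round(3))
E
```

```text
[[ 0.913  0.408 -0.001]
 [ 0.408 -0.913  0.001]
 [ 0.    -0.002 -1.   ]]
sg 1 dpos [ 427.8 -343.9   42.8] rot [-0.000e+00 -1.000e-01 -1.439e+02]
sg -1 dpos [ 427.8 -343.9   42.8] rot [-0.1  0.  36.1]
[[309.70691629   0.         313.27204757]
 [  0.         309.70691629 201.18060186]
 [  0.           0.           1.        ]] [[-0.     0.96   0.281  0.071]
 [ 1.     0.     0.001  0.   ]
 [ 0.001  0.281 -0.96  -0.142]
 [ 0.     0.     0.     1.   ]]
```

Request:
step_arm(
  delta_pos=[
    [428,-344,30],
    [428,-344,30],
    [428,-344,30],
    [428,-344,30],
    [428,-344,30],
    [428,-344,30],
    [428,-344,30],
    [428,-344,30],
  ],
  rotation=[
    [0,0,-144],
    [0,0,-144],
    [0,0,-144],
    [0,0,-144],
    [0,0,-144],
    [0,0,-144],
    [0,0,-144],
    [0,0,-144],
  ],
  fingers=[50,50,50,50,50,50,50,50],
  newtons=20,
)

```text
t: 0.95
ee_pos: [0.417, -0.1673, 0.2093]
tool_rot: [-2.158, -2.283, -0.001]
force: [1.2, 0.2, 0.7]
gripper_width: 0.587
```

```bash
python3 - <<'E'
from h import *; from rig import telemetry
s=telemetry.sense(); print(s["q"].round(3),s["ee_pos"].round(3))
plan(s,[.4847,-.0357,.107],168,up=.10)
E
```

```text
[-4.080e-01  1.390e-01  1.868e+00  1.000e-03  1.135e+00 -4.640e-01] [ 0.417 -0.167  0.209]
sg 1 dpos [127.6  74.9  21.1] rot [  0.   -0.  -74.8]
sg -1 dpos [127.6  74.9  21.1] rot [ -0.   -0.  105.2]
```

Request:
step_arm(
  delta_pos=[
    [128,75,10],
    [128,75,10],
    [128,75,10],
    [128,75,10],
    [128,75,10],
    [128,75,10],
    [128,75,10],
    [128,75,10],
  ],
  rotation=[
    [0,0,-75],
    [0,0,-75],
    [0,0,-75],
    [0,0,-75],
    [0,0,-75],
    [0,0,-75],
    [0,0,-75],
    [0,0,-75],
  ],
  fingers=[50,50,50,50,50,50,50,50],
)

```text
t: 1.75
ee_pos: [0.4846, -0.0351, 0.1992]
tool_rot: [-0.492, -3.103, -0.001]
force: [-0.5, 0.1, -0.1]
gripper_width: 0.586
```

Request:
step_arm(
  delta_pos=[
    [0,0,0],
    [0,0,0],
    [0,0,0],
  ],
  rotation=[
    [0,0,-6],
    [0,0,-6],
    [0,0,-6],
  ],
  fingers=[50,50,50],
)

```text
t: 2.05
ee_pos: [0.4844, -0.0351, 0.199]
tool_rot: [-0.332, -3.123, -0.001]
force: [-0.6, 0.3, -0.3]
gripper_width: 0.587
```

```bash
cat >> h.py <<'E'
def wworld(c,s,u,v,d):
    K=c["mtx"]; a=(np.asarray(u,float)-K[0,2])/K[0,0]; b=(np.asarray(v,float)-K[1,2])/K[1,1]
    th=np.hypot(a,b)+1e-12; k=np.tan(th)/th; P=np.array([a*k*d,-b*k*d,-d]).reshape(3,-1)
    H=c["hand_eye"]; P=H[:3,:3]@P+H[:3,3:]
    return (R.from_rotvec(s["tool_rot"]).as_matrix()@P+np.array(s["ee_pos"])[:,None]).T
E
python3 - <<'E'
from h import *; from rig import telemetry,imaging
s=telemetry.sense(); c=imaging.camera("wrist"); np.savez("w1",**c,tool_rot=s["tool_rot"],ee_pos=s["ee_pos"])
print(s["q"].round(3),s["ee_pos"].round(4),s["moment"],s["force"])
cv2.imwrite("pics/w1.png",c["img"][...,::-1])
plan(s,[.4847,-.0357,.107],168,up=.03)
v,u=np.mgrid[0:400,0:640]; d=c["depth"].ravel(); P=wworld(c,s,u.ravel(),v.ravel(),d)
m=(d>.05)&(P[:,2]>.045)&(P[:,2]<.15)
e=np.array([np.cos(np.radians(-33.75)),np.sin(np.radians(-33.75))]);n=np.array([-e[1],e[0]])
a=(P[:,:2]-[.572,-.094])@e; b=(P[:,:2]-[.572,-.094])@n
m&=(abs(a)<.18)&(abs(b)<.06)
print("heights",np.histogram(P[m,2],bins=np.arange(.045,.15,.005)))
pl=m&(P[:,2]>.069)&(P[:,2]<.078)&(a<.03); print("plate z",np.median(P[pl,2]))
for x0 in(-.105,-.01):
    for lo in(.118,):
        k=m&(abs(a-x0)<.04)&(P[:,2]>lo)
        if k.sum()<20: continue
        r=cv2.minAreaRect(P[k,:2].astype(np.float32)); print(x0,k.sum(),P[k].mean(0).round(4),np.median(P[k,2]),r)
E
```

```text
[-9.600e-02  2.050e-01  1.812e+00  1.000e-03  1.126e+00 -1.456e+00] [ 0.4844 -0.0351  0.199 ] [ 0.01144543  0.02239561 -0.0343137 ] [-0.58022603  0.30598357 -0.34990745]
sg 1 dpos [-0.5 -0.6 80.7] rot [ 0.  -0.  -0.1]
sg -1 dpos [-0.5 -0.6 80.7] rot [-1.000e-01 -0.000e+00  1.799e+02]
heights (array([  77,   51,  206, 1006,   75, 4455,  551, 1321,   43,  129,  134,
        136,  134,  154,  282, 2080,  298,    0,    0,    0]), array([0.045, 0.05 , 0.055, 0.06 , 0.065, 0.07 , 0.075, 0.08 , 0.085,
       0.09 , 0.095, 0.1  , 0.105, 0.11 , 0.115, 0.12 , 0.125, 0.13 ,
       0.135, 0.14 , 0.145]))
plate z 0.07281685488643802
-0.105 1677 [ 0.4813 -0.0369  0.1225] 0.1224331877346312 ((0.48345935344696045, -0.03734568506479263), (0.015833759680390358, 0.0636388435959816), 77.11526489257812)
-0.01 883 [ 0.5583 -0.082   0.1225] 0.122469876473459 ((0.5606363415718079, -0.08608458936214447), (0.015419046394526958, 0.05600952357053757), 21.976505279541016)
```

View pics/w1.png

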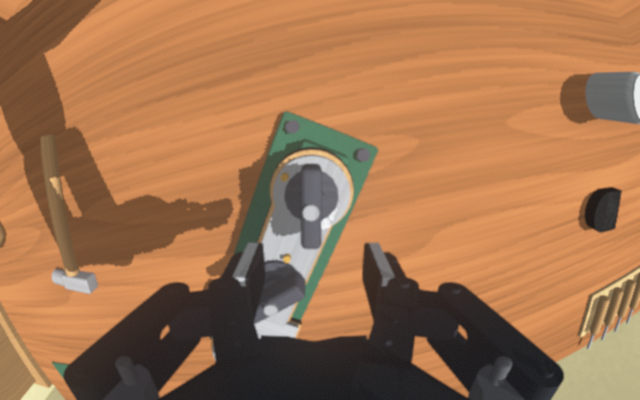

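```bash
python3 - <<'E'
from h import *; from rig import telemetry
s=telemetry.sense(); plan(s,[.4837,-.0370,.107],167.2,up=.0)
E
```

```text
sg 1 dpos [  0.3  -2.  110.7] rot [ 0.  -0.   0.7]
sg -1 dpos [  0.3  -2.  110.7] rot [ 1.000e-01  0.000e+00 -1.793e+02]
```

Request:
step_arm(
  delta_pos=[
    [0,-2,40],
    [0,-2,80],
    [0,-2,100],
    [0,-2,110],
    [0,-2,110],
  ],
  rotation=[
    [0,0,0.7],
    [0,0,0.7],
    [0,0,0.7],
    [0,0,0.7],
    [0,0,0.7],
  ],
  fingers=[50,50,50,50,50],
)

```text
t: 2.6
ee_pos: [0.4834, -0.037, 0.0881]
tool_rot: [-0.352, -3.119, -0.001]
force: [-0.1, -0.5, 0.1]
gripper_width: 0.582
```

```bash
cat > st.py <<'E'
from h import *; from rig import telemetry
s=telemetry.sense(); M=R.from_rotvec(s["tool_rot"])
print("t",s["t"],"q6",round(s["q"][5],3),"pos",s["ee_pos"].round(4),"Ftool",M.inv().apply(s["force"]).round(2),"Mtool",M.inv().apply(s["moment"]).round(3),"w",round(85.4*s["gripper_width"],1), "yaw",round(np.degrees(np.arctan2(*M.as_matrix()[[1,0],0])),2),"j6",round(float(s["joint_torque"][5]),3))
E
python3 st.py
```

```text
t 2.6 q6 -1.447 pos [ 0.4834 -0.037   0.0881] Ftool [-0.01 -0.53 -0.08] Mtool [0.016 0.002 0.015] w 49.7 yaw 167.13 j6 0.006
```

Request:
step_arm(
  delta_pos=[
    [0,0,0],
    [0,0,0],
    [0,0,0],
    [0,0,0],
    [0,0,0],
    [0,0,0],
  ],
  rotation=[
    [0,0,0],
    [0,0,0],
    [0,0,0],
    [0,0,0],
    [0,0,0],
    [0,0,0],
  ],
  fingers=[30,20,15,12,12,12],
  newtons=20,
)

```text
t: 3.2
ee_pos: [0.4845, -0.0371, 0.0893]
tool_rot: [0.352, 3.122, 0.001]
force: [-0.7, 0.1, 7.8]
gripper_width: 0.234
```

```bash
python3 st.py
```

```text
t 3.2 q6 -1.447 pos [ 0.4845 -0.0371  0.0893] Ftool [ 0.67 -0.03 -7.77] Mtool [-0.016 -0.04  -0.011] w 20.0 yaw 167.13 j6 -0.001
```

Request:
step_arm(
  delta_pos=[
    [0,0,0],
    [0,0,0],
    [0,0,0],
  ],
  rotation=[
    [0,0,0],
    [0,0,0],
    [0,0,0],
  ],
  fingers=[10,10,10],
  newtons=60,
)

```text
t: 3.5
ee_pos: [0.4845, -0.0371, 0.0896]
tool_rot: [0.352, 3.122, 0.001]
force: [-0.6, -0.4, 4.7]
gripper_width: 0.203
```

```bash
python3 st.py
```

```text
t 3.5 q6 -1.447 pos [ 0.4845 -0.0371  0.0896] Ftool [ 0.49 -0.5  -4.67] Mtool [ 0.026  0.199 -0.036] w 17.3 yaw 167.13 j6 -0.001
```

Request:
step_arm(
  delta_pos=[
    [0,0,0],
    [0,0,0],
    [0,0,0],
    [0,0,0],
  ],
  rotation=[
    [0,0,4],
    [0,0,10],
    [0,0,16],
    [0,0,20],
  ],
  fingers=[8,8,8,8],
  newtons=60,
)

```text
t: 3.9
ee_pos: [0.4845, -0.037, 0.0897]
tool_rot: [0.893, 3.012, 0.001]
force: [-0.6, 0.3, 3.0]
gripper_width: 0.205
```

```bash
python3 st.py
```

```text
t 3.9 q6 -1.095 pos [ 0.4845 -0.037   0.0897] Ftool [ 0.61 -0.07 -3.04] Mtool [ 0.053  0.132 -0.146] w 17.5 yaw 146.96 j6 -0.314
```

Request:
step_arm(
  delta_pos=[
    [0,0,0],
    [0,0,0],
    [0,0,0],
    [0,0,0],
    [0,0,0],
    [0,0,0],
    [0,0,0],
    [0,0,0],
  ],
  rotation=[
    [0,0,8],
    [0,0,16],
    [0,0,24],
    [0,0,32],
    [0,0,40],
    [0,0,48],
    [0,0,56],
    [0,0,60],
  ],
  fingers=[8,8,8,8,8,8,8,8],
)

```text
t: 4.7
ee_pos: [0.4846, -0.0369, 0.0897]
tool_rot: [2.283, 2.158, 0.001]
force: [-1.1, -0.7, 2.6]
gripper_width: 0.207
```

```bash
python3 st.py
```

```text
t 4.7 q6 -0.044 pos [ 0.4846 -0.0369  0.0897] Ftool [-0.75 -1.08 -2.59] Mtool [ 0.02   0.015 -0.163] w 17.6 yaw 86.76 j6 -0.187
```

Request:
step_arm(
  delta_pos=[
    [0,0,0],
    [0,0,0],
    [0,0,0],
  ],
  rotation=[
    [0,0,6],
    [0,0,12],
    [0,0,12],
  ],
  fingers=[8,8,8],
)

```text
t: 5.0
ee_pos: [0.4847, -0.0369, 0.0897]
tool_rot: [2.496, 1.908, 0.001]
force: [-1.0, -0.4, 2.2]
gripper_width: 0.203
```

```bash
python3 st.py
```

```text
t 5.0 q6 0.165 pos [ 0.4847 -0.0369  0.0897] Ftool [-0.65 -0.82 -2.21] Mtool [ 0.086 -0.003 -0.084] w 17.4 yaw 74.78 j6 0.516
```

Request:
step_arm(
  delta_pos=[
    [0,0,0],
    [0,0,0],
    [0,0,0],
  ],
  rotation=[
    [0,0,3],
    [0,0,5],
    [0,0,5],
  ],
  fingers=[8,8,8],
)

```text
t: 5.3
ee_pos: [0.4847, -0.037, 0.0897]
tool_rot: [-2.575, -1.8, -0.001]
force: [-0.4, -0.1, 3.4]
gripper_width: 0.202
```

```bash
python3 st.py
```

```text
t 5.3 q6 0.25 pos [ 0.4847 -0.037   0.0897] Ftool [-0.21 -0.36 -3.38] Mtool [ 0.048 -0.011 -0.134] w 17.3 yaw 69.91 j6 0.251
```

Request:
step_arm(
  delta_pos=[
    [0,0,0],
    [0,0,0],
    [0,0,0],
  ],
  rotation=[
    [0,0,3],
    [0,0,5],
    [0,0,5],
  ],
  fingers=[8,8,8],
)

```text
t: 5.6
ee_pos: [0.4847, -0.037, 0.0897]
tool_rot: [2.649, 1.689, 0.001]
force: [-0.1, -0.3, 1.8]
gripper_width: 0.203
```

```bash
python3 st.py
```

```text
t 5.6 q6 0.335 pos [ 0.4847 -0.037   0.0897] Ftool [-0.26  0.03 -1.76] Mtool [ 0.066 -0.026 -0.103] w 17.4 yaw 65.03 j6 0.251
```

Request:
step_arm(
  delta_pos=[
    [0,0,0],
    [0,0,0],
    [0,0,0],
  ],
  rotation=[
    [0,0,3],
    [0,0,5],
    [0,0,5],
  ],
  fingers=[8,8,8],
)

```text
t: 5.9
ee_pos: [0.4847, -0.037, 0.0897]
tool_rot: [2.719, 1.574, 0.001]
force: [-1.3, 0.9, 2.4]
gripper_width: 0.198
```

```bash
python3 st.py
```

```text
t 5.9 q6 0.421 pos [ 0.4847 -0.037   0.0897] Ftool [ 0.16 -1.54 -2.39] Mtool [ 0.055 -0.074 -0.15 ] w 16.9 yaw 60.15 j6 0.251
```

Request:
step_arm(
  delta_pos=[
    [0,0,0],
    [0,0,0],
    [0,0,0],
  ],
  rotation=[
    [0,0,3],
    [0,0,5],
    [0,0,5],
  ],
  fingers=[8,8,8],
)

```text
t: 6.2
ee_pos: [0.4847, -0.037, 0.0897]
tool_rot: [-2.783, -1.457, -0.001]
force: [-0.6, 0.1, 2.2]
gripper_width: 0.204
```

```bash
python3 st.py
```

```text
t 6.2 q6 0.506 pos [ 0.4847 -0.037   0.0897] Ftool [-0.29 -0.51 -2.17] Mtool [-0.011 -0.034 -0.084] w 17.4 yaw 55.27 j6 0.257
```

Request:
step_arm(
  delta_pos=[
    [0,0,0],
    [0,0,0],
    [0,0,0],
  ],
  rotation=[
    [0,0,3],
    [0,0,5],
    [0,0,5],
  ],
  fingers=[8,8,8],
)

```text
t: 6.5
ee_pos: [0.4848, -0.037, 0.0897]
tool_rot: [2.842, 1.338, 0.001]
force: [-1.6, -0.4, 2.8]
gripper_width: 0.198
```

```bash
python3 st.py
```

```text
t 6.5 q6 0.591 pos [ 0.4848 -0.037   0.0897] Ftool [-1.28 -0.97 -2.83] Mtool [ 0.031 -0.008 -0.41 ] w 16.9 yaw 50.43 j6 0.528
```

Request:
step_arm(
  delta_pos=[
    [0,0,0],
    [0,0,0],
    [0,0,0],
  ],
  rotation=[
    [0,0,1.5],
    [0,0,3],
    [0,0,3],
  ],
  fingers=[8,8,8],
)

```text
t: 6.8
ee_pos: [0.4847, -0.037, 0.0897]
tool_rot: [2.876, 1.264, 0.001]
force: [-0.0, -0.1, 1.9]
gripper_width: 0.203
```

```bash
python3 st.py
```

```text
t 6.8 q6 0.643 pos [ 0.4847 -0.037   0.0897] Ftool [-0.05  0.03 -1.89] Mtool [ 0.06  -0.055 -0.481] w 17.4 yaw 47.45 j6 0.648
```

Request:
step_arm(
  delta_pos=[
    [0,0,0],
    [0,0,0],
    [0,0,0],
  ],
  rotation=[
    [0,0,1],
    [0,0,2],
    [0,0,2],
  ],
  fingers=[8,8,8],
)

```text
t: 7.1
ee_pos: [0.4847, -0.037, 0.0897]
tool_rot: [2.897, 1.214, 0.001]
force: [-0.3, 0.1, 2.5]
gripper_width: 0.205
```

```bash
python3 st.py
```

```text
t 7.1 q6 0.678 pos [ 0.4847 -0.037   0.0897] Ftool [-0.12 -0.26 -2.55] Mtool [ 0.029  0.043 -0.59 ] w 17.5 yaw 45.46 j6 0.732
```

Request:
step_arm(
  delta_pos=[
    [0,0,0],
    [0,0,0],
    [0,0,0],
    [0,0,0],
    [0,0,-40],
    [0,0,-90],
    [0,0,-90],
  ],
  rotation=[
    [0,0,0],
    [0,0,0],
    [0,0,0],
    [0,0,0],
    [0,0,0],
    [0,0,0],
    [0,0,0],
  ],
  fingers=[25,50,50,50,50,50,50],
  newtons=20,
)

```text
t: 7.8
ee_pos: [0.4888, -0.0374, 0.1857]
tool_rot: [2.892, 1.211, 0.02]
force: [0.4, -0.1, 0.4]
gripper_width: 0.586
```

```bash
python3 - <<'E'
from h import *; from rig import telemetry
s=telemetry.sense(); print(s["ee_pos"],s["force"]); plan(s,[.5637,-.0898,.107],112,up=.1)
E
```

```text
[ 0.48880347 -0.03738957  0.18571682] [ 0.41552653 -0.12695902  0.35839984]
sg 1 dpos [15.2 90.2 -1.5] rot [  0.9  -0.1 -66.6]
sg -1 dpos [15.2 90.2 -1.5] rot [-1.000e-01 -1.000e+00  1.134e+02]
```

Request:
step_arm(
  delta_pos=[
    [15,90,-5],
    [15,90,-5],
    [15,90,-5],
    [15,90,-5],
    [15,90,-5],
    [15,90,-5],
    [15,90,-5],
    [15,90,-5],
  ],
  rotation=[
    [0.9,-0.1,-66.6],
    [0.9,-0.1,-66.6],
    [0.9,-0.1,-66.6],
    [0.9,-0.1,-66.6],
    [0.9,-0.1,-66.6],
    [0.9,-0.1,-66.6],
    [0.9,-0.1,-66.6],
    [0.9,-0.1,-66.6],
  ],
  fingers=[50,50,50,50,50,50,50,50],
)

```text
t: 8.6
ee_pos: [0.5631, -0.0898, 0.1911]
tool_rot: [-1.749, -2.608, 0.001]
force: [-0.9, 0.7, 0.0]
gripper_width: 0.584
```

Request:
step_arm(
  delta_pos=[
    [0,0,0],
    [0,0,0],
  ],
  rotation=[
    [0,0,0],
    [0,0,0],
  ],
  fingers=[50,50],
)

```text
t: 8.8
ee_pos: [0.5628, -0.0898, 0.1904]
tool_rot: [-1.751, -2.605, 0.002]
force: [-0.8, -0.8, 0.4]
gripper_width: 0.589
```

```bash
cat > look.py <<'E'
import sys
from h import *; from rig import telemetry,imaging
n=sys.argv[1]
s=telemetry.sense(); c=imaging.camera("wrist"); np.savez(n,**c,tool_rot=s["tool_rot"],ee_pos=s["ee_pos"])
print("q",s["q"].round(3),s["ee_pos"].round(4))
cv2.imwrite(f"pics/{n}.png",c["img"][...,::-1])
v,u=np.mgrid[0:400,0:640]; d=c["depth"].ravel(); P=wworld(c,s,u.ravel(),v.ravel(),d)
e=np.array([np.cos(np.radians(-33.75)),np.sin(np.radians(-33.75))]);n=np.array([-e[1],e[0]])
a=(P[:,:2]-[.572,-.0955])@e; b=(P[:,:2]-[.572,-.0955])@n
m=(d>.05)&(P[:,2]>.045)&(P[:,2]<.15)&(abs(a)<.18)&(abs(b)<.06)
for x0 in(-.105,-.01):
    k=m&(abs(a-x0)<.04)&(P[:,2]>.118)&(P[:,2]<.128)
    if k.sum()<20: continue
    r=cv2.minAreaRect(P[k,:2].astype(np.float32)); print(x0,k.sum(),np.median(P[k,2]),r)
ex=np.r_[e,0]; ax=np.array([0,0,np.cos(.3)])-ex*np.sin(.3)
k=m&(a>.03)&(P[:,2]>.08)
if k.sum()>50:
    T=P[k]; h=T@ax; print("toe along-axis hist",np.histogram(h-h.max(),bins=np.arange(-.06,.003,.003)),h.max())
    xx=ex*np.cos(.3)+np.array([0,0,np.sin(.3)]); yy=np.r_[n,0]
    B=T[h>np.percentile(h,99)-.004]; q=np.c_[B@xx,B@yy]; r=cv2.minAreaRect(q.astype(np.float32)); 
    top=np.median(B@ax); ctr=r[0][0]*xx+r[0][1]*yy+(top-.016)*ax
    print("toe top",len(B),r,"grip",ctr.round(4),"a,b",((ctr[:2]-[.572,-.0955])@e).round(4),((ctr[:2]-[.572,-.0955])@n).round(4))
    L=max(r[1]); bp=cv2.boxPoints(r); i=int(np.linalg.norm(bp[1]-bp[0])<np.linalg.norm(bp[2]-bp[1])); v=bp[1+i]-bp[i]; w=v[0]*xx+v[1]*yy
    print("bar dir world deg",np.degrees(np.arctan2(w[1],w[0])), "in-plane",np.degrees(np.arctan2(v[1],v[0])))
E
python3 look.py w2; python3 -c "
from h import *; from rig import telemetry
plan(telemetry.sense(),[.5637,-.0898,.107],112)"
```

```text
q [-0.178  0.342  1.639  0.     1.164 -0.565] [ 0.5628 -0.0898  0.1904]
-0.105 1959 0.12260362624103607 ((0.4841021001338959, -0.03718150779604912), (0.0641959011554718, 0.01661832258105278), 57.43000030517578)
-0.01 1779 0.12248064409814925 ((0.562824547290802, -0.08925595879554749), (0.015733275562524796, 0.06279328465461731), 21.641357421875)
toe along-axis hist (array([  0, 841, 200,  17, 317,  10,   0,   1,   6,  22,  25,  20,  31,
        24,  25,  28,  37, 128, 412,   9]), array([-6.00000000e-02, -5.70000000e-02, -5.40000000e-02, -5.10000000e-02,
       -4.80000000e-02, -4.50000000e-02, -4.20000000e-02, -3.90000000e-02,
       -3.60000000e-02, -3.30000000e-02, -3.00000000e-02, -2.70000000e-02,
       -2.40000000e-02, -2.10000000e-02, -1.80000000e-02, -1.50000000e-02,
       -1.20000000e-02, -9.00000000e-03, -6.00000000e-03, -3.00000000e-03,
        5.55111512e-17])) -0.045431099433223814
toe top 518 ((0.618432879447937, 0.221222385764122), (0.015782350674271584, 0.029052501544356346), 13.359126091003418) grip [ 0.6305 -0.1552  0.1192] a,b 0.0818 -0.0172
bar dir world deg -110.96753823352851 in-plane -76.64091
sg 1 dpos [ -0.5   1.  102.3] rot [-0.1 -0.1  0.2]
sg -1 dpos [ -0.5   1.  102.3] rot [ 1.000e-01 -2.000e-01 -1.798e+02]
```

View pics/w2.png

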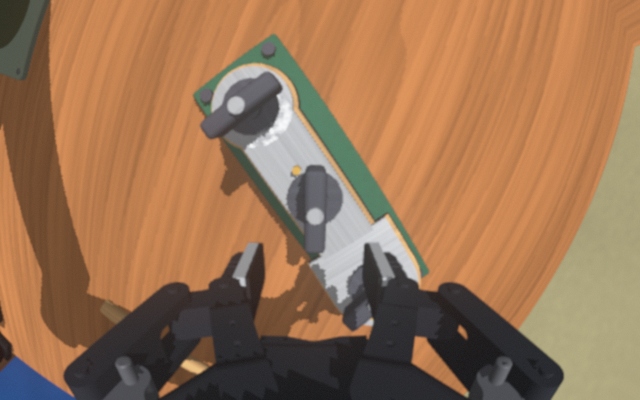

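Request:
step_arm(
  delta_pos=[
    [0,1,40],
    [0,1,80],
    [0,1,101],
    [0,1,101],
    [0,1,101],
    [0,1,101],
    [0,1,101],
    [0,1,101],
  ],
  rotation=[
    [0,0,0.4],
    [0,0,0.4],
    [0,0,0.4],
    [0,0,0.4],
    [0,0,0.4],
    [0,0,0.4],
    [0,0,0.4],
    [0,0,0.4],
  ],
  fingers=[50,50,50,50,30,20,12,10],
)

```text
t: 9.65
ee_pos: [0.564, -0.0899, 0.0913]
tool_rot: [-1.761, -2.601, 0.001]
force: [-3.4, -2.2, 6.4]
gripper_width: 0.225
```

Request:
step_arm(
  delta_pos=[
    [0,0,0],
    [0,0,0],
    [0,0,0],
    [0,0,0],
  ],
  rotation=[
    [0,0,0],
    [0,0,0],
    [0,0,0],
    [0,0,0],
  ],
  fingers=[8,8,8,8],
)

```text
t: 10.05
ee_pos: [0.5639, -0.0899, 0.0914]
tool_rot: [-1.761, -2.601, 0.002]
force: [-2.6, -1.2, 2.2]
gripper_width: 0.229
```

```bash
python3 st.py
```

```text
t 10.05 q6 -0.557 pos [ 0.5639 -0.0899  0.0914] Ftool [-0.16 -2.91 -2.16] Mtool [ 0.466 -0.07   0.019] w 19.6 yaw 111.8 j6 0.002
```

Request:
step_arm(
  delta_pos=[
    [0,0,0],
    [0,0,0],
    [0,0,0],
    [0,0,0],
    [0,0,0],
    [0,0,0],
    [0,0,0],
    [0,0,0],
  ],
  rotation=[
    [0,0,0],
    [0,0,0],
    [0,0,4],
    [0,0,12],
    [0,0,20],
    [0,0,28],
    [0,0,36],
    [0,0,40],
  ],
  fingers=[8,8,8,8,8,8,8,8],
  newtons=70,
)

```text
t: 10.85
ee_pos: [0.5637, -0.0899, 0.0923]
tool_rot: [2.548, 1.837, -0.002]
force: [-3.9, -0.6, 7.9]
gripper_width: 0.177
```

```bash
python3 st.py
```

```text
t 10.85 q6 0.144 pos [ 0.5637 -0.0899  0.0923] Ftool [-1.8  -3.47 -7.87] Mtool [ 0.698 -0.341 -0.133] w 15.1 yaw 71.6 j6 -0.186
```

Request:
step_arm(
  delta_pos=[
    [0,0,0],
    [0,0,0],
    [0,0,0],
    [0,0,0],
    [0,0,0],
    [0,0,0],
    [0,0,0],
  ],
  rotation=[
    [0,0,8],
    [0,0,16],
    [0,0,24],
    [0,0,32],
    [0,0,40],
    [0,0,48],
    [0,0,48],
  ],
  fingers=[8,8,8,8,8,8,8],
)

```text
t: 11.55
ee_pos: [0.5635, -0.0895, 0.0925]
tool_rot: [-3.075, -0.643, 0.002]
force: [-3.6, 0.0, 3.4]
gripper_width: 0.177
```

```bash
python3 st.py
```

```text
t 11.55 q6 0.982 pos [ 0.5635 -0.0895  0.0925] Ftool [-3.34 -1.48 -3.42] Mtool [ 0.433 -0.474 -0.053] w 15.1 yaw 23.6 j6 0.648
```

```bash
python3 look.py w3
```

```text
q [-1.770e-01  4.340e-01  1.768e+00 -1.000e-03  9.410e-01  9.820e-01] [ 0.5635 -0.0895  0.0925]
-0.105 233 0.12180930337260701 ((0.5013759732246399, -0.013727370649576187), (0.0065851518884301186, 0.015376811847090721), 51.026123046875)
-0.01 5072 0.12262793167565664 ((0.5652390122413635, -0.09072602540254593), (0.06180711090564728, 0.03934150189161301), 44.858070373535156)
toe along-axis hist (array([  71,   33,   50,   55,   53,   58,   69,   77,   75,  651, 3877,
        832,   46,    0,    0,    0,    0,    0,   16,   37]), array([-6.00000000e-02, -5.70000000e-02, -5.40000000e-02, -5.10000000e-02,
       -4.80000000e-02, -4.50000000e-02, -4.20000000e-02, -3.90000000e-02,
       -3.60000000e-02, -3.30000000e-02, -3.00000000e-02, -2.70000000e-02,
       -2.40000000e-02, -2.10000000e-02, -1.80000000e-02, -1.50000000e-02,
       -1.20000000e-02, -9.00000000e-03, -6.00000000e-03, -3.00000000e-03,
        5.55111512e-17])) -0.022038529289142964
toe top 2870 ((0.6106524467468262, 0.2409174144268036), (0.05477091297507286, 0.052669450640678406), 68.00019836425781) grip [ 0.635  -0.1346  0.1178] a,b 0.0741 0.0025
bar dir world deg 35.14457291950521 in-plane 68.00022
```

View pics/w3.png

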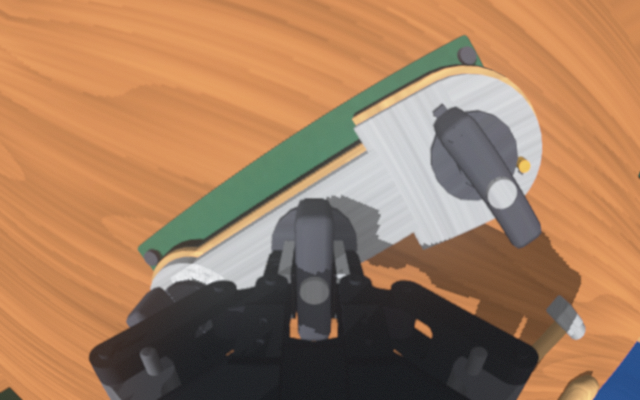

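Request:
step_arm(
  delta_pos=[
    [0,0,0],
    [0,0,0],
    [0,0,0],
  ],
  rotation=[
    [0,0,3],
    [0,0,5],
    [0,0,5],
  ],
  fingers=[8,8,8],
)

```text
t: 11.9
ee_pos: [0.5635, -0.0895, 0.0925]
tool_rot: [-3.099, -0.516, 0.002]
force: [-2.6, -1.2, 2.6]
gripper_width: 0.175
```

```bash
python3 st.py; python3 - <<'E'
from h import *
c=dict(np.load("w3.npz")); v,u=np.mgrid[0:400,0:640]; P=wworld(c,c,u.ravel(),v.ravel(),c["depth"].ravel())
e=np.radians(-33.75); ex=np.array([np.cos(e),np.sin(e),0]); n=np.array([-ex[1],ex[0],0]); Z=np.array([0,0,1.])
box=((u>360)&(u<560)&(v>60)&(v<260)).ravel()&(c["depth"].ravel()>.05)
# plate normal near toe
pl=box&(P[:,2]>.06)
ax=Z*np.cos(.3)-ex*np.sin(.3); xx=ex*np.cos(.3)+Z*np.sin(.3)
h=P@ax; hh,b=np.histogram(h[pl],bins=np.arange(h[pl].min(),h[pl].max()+.002,.002)); print(list(zip(b.round(4),hh)))
top=h[pl].max(); k=pl&(h>np.percentile(h[pl],99.5)-.005); q=np.c_[P[k]@xx,P[k]@n]
r=cv2.minAreaRect(q.astype(np.float32)); t=np.median(h[k]); g=r[0][0]*xx+r[0][1]*n+(t-.016)*ax
print(r,t,"grip",g.round(4),"rel heel",((g-[.4847,-.037,.107])@ex).round(4),((g-[.4847,-.037,.107])@n).round(4))
pts=np.array([[523,165],[440,110],[475,155]]); i=pts[:,1]*640+pts[:,0]
for p in P[i]-g: print("ang in plane",np.degrees(np.arctan2(p@n,p@xx)).round(1),np.hypot(p@n,p@xx).round(4),(p@ax).round(4))
E
```

```text
t 11.9 q6 1.064 pos [ 0.5635 -0.0895  0.0925] Ftool [-2.83  0.27 -2.57] Mtool [ 0.254 -0.423 -0.12 ] w 14.9 yaw 18.89 j6 0.249
[(np.float64(-0.1281), np.int64(5)), (np.float64(-0.1261), np.int64(10)), (np.float64(-0.1241), np.int64(10)), (np.float64(-0.1221), np.int64(16)), (np.float64(-0.1201), np.int64(16)), (np.float64(-0.1181), np.int64(136)), (np.float64(-0.1161), np.int64(143)), (np.float64(-0.1141), np.int64(33)), (np.float64(-0.1121), np.int64(627)), (np.float64(-0.1101), np.int64(737)), (np.float64(-0.1081), np.int64(75)), (np.float64(-0.1061), np.int64(47)), (np.float64(-0.1041), np.int64(65)), (np.float64(-0.1021), np.int64(6332)), (np.float64(-0.1001), np.int64(7788)), (np.float64(-0.0981), np.int64(1129)), (np.float64(-0.0961), np.int64(887)), (np.float64(-0.0941), np.int64(2025)), (np.float64(-0.0921), np.int64(1695)), (np.float64(-0.0901), np.int64(109)), (np.float64(-0.0881), np.int64(5)), (np.float64(-0.0861), np.int64(1)), (np.float64(-0.0841), np.int64(4)), (np.float64(-0.0821), np.int64(42)), (np.float64(-0.0801), np.int64(36)), (np.float64(-0.0781), np.int64(26))
[... 184 characters left out ...]
), (np.float64(-0.0661), np.int64(42)), (np.float64(-0.0641), np.int64(46)), (np.float64(-0.0621), np.int64(46)), (np.float64(-0.0601), np.int64(54)), (np.float64(-0.0581), np.int64(44)), (np.float64(-0.0561), np.int64(107)), (np.float64(-0.0541), np.int64(565)), (np.float64(-0.0521), np.int64(2588)), (np.float64(-0.0501), np.int64(1506)), (np.float64(-0.0481), np.int64(622)), (np.float64(-0.0461), np.int64(49))]
((0.6154120564460754, 0.23876675963401794), (0.014846784994006157, 0.062418580055236816), 11.8630952835083) -0.05008566853939769 grip [ 0.6377 -0.139   0.1187] rel heel 0.1839 0.0002
ang in plane -35.5 0.0288 -0.0279
ang in plane 100.9 0.0301 -0.0276
ang in plane 101.8 0.0177 0.0159
```

Request:
step_arm(
  delta_pos=[
    [0,0,0],
    [0,0,0],
    [0,0,0],
  ],
  rotation=[
    [0,0,3],
    [0,0,5],
    [0,0,5],
  ],
  fingers=[8,8,8],
)

```text
t: 12.2
ee_pos: [0.5635, -0.0895, 0.0925]
tool_rot: [-3.118, -0.383, 0.002]
force: [-2.7, 0.1, 1.8]
gripper_width: 0.178
```

```bash
python3 st.py
```

```text
t 12.2 q6 1.149 pos [ 0.5635 -0.0895  0.0925] Ftool [-2.56 -0.72 -1.79] Mtool [ 0.162 -0.38  -0.114] w 15.2 yaw 14.02 j6 0.249
```

Request:
step_arm(
  delta_pos=[
    [0,0,0],
    [0,0,0],
    [0,0,0],
  ],
  rotation=[
    [0,0,3],
    [0,0,5],
    [0,0,5],
  ],
  fingers=[8,8,8],
)

```text
t: 12.5
ee_pos: [0.5635, -0.0894, 0.0925]
tool_rot: [-3.132, -0.25, 0.002]
force: [-2.1, -0.1, 2.5]
gripper_width: 0.175
```

```bash
python3 st.py; python3 - <<'E'
from h import *
for f,(uu,vv),c0 in(("w1",(285,178),(.4837,-.0372)),("w2",(296,171),(.5632,-.0893))):
    c=dict(np.load(f+".npz")); sub=c["img"][vv-8:vv+9,uu-8:uu+9].astype(int); m=(sub[...,0]-sub[...,2])>60
    ys,xs=np.nonzero(m); u=xs.mean()+uu-8;v=ys.mean()+vv-8; d=np.median(c["depth"][vv-8:vv+9,uu-8:uu+9][m])
    p=wworld(c,c,u,v,d)[0]; r=p[:2]-c0; print(f,m.sum(),p.round(4),np.hypot(*r).round(4),np.degrees(np.arctan2(r[1],r[0])).round(1))
E
```

```text
t 12.5 q6 1.234 pos [ 0.5635 -0.0894  0.0925] Ftool [-2.06 -0.23 -2.48] Mtool [ 0.196 -0.357 -0.136] w 15.0 yaw 9.14 j6 0.25
w1 36 [ 0.4619 -0.0564  0.0799] 0.0291 -138.7
w2 63 [ 0.5393 -0.0729  0.0795] 0.0289 145.6
```

Request:
step_arm(
  delta_pos=[
    [0,0,0],
    [0,0,0],
    [0,0,0],
    [0,0,0],
    [0,0,0],
  ],
  rotation=[
    [0,0,5],
    [0,0,10],
    [0,0,15],
    [0,0,20],
    [0,0,20],
  ],
  fingers=[8,8,8,8,8],
)

```text
t: 13.0
ee_pos: [0.5636, -0.0894, 0.0925]
tool_rot: [3.128, -0.294, -0.002]
force: [-2.1, -0.0, 2.2]
gripper_width: 0.177
```

```bash
python3 st.py
```

```text
t 13.0 q6 1.581 pos [ 0.5636 -0.0894  0.0925] Ftool [-2.04  0.42 -2.18] Mtool [ 0.055 -0.331 -0.022] w 15.2 yaw -10.74 j6 0.445
```

Request:
step_arm(
  delta_pos=[
    [0,0,0],
    [0,0,0],
    [0,0,0],
  ],
  rotation=[
    [0,0,3],
    [0,0,5],
    [0,0,5],
  ],
  fingers=[8,8,8],
)

```text
t: 13.3
ee_pos: [0.5637, -0.0894, 0.0925]
tool_rot: [3.113, -0.425, -0.001]
force: [-1.8, 0.4, 3.1]
gripper_width: 0.178
```

```bash
python3 st.py
```

```text
t 13.3 q6 1.665 pos [ 0.5637 -0.0894  0.0925] Ftool [-1.85  0.13 -3.1 ] Mtool [-0.037 -0.376 -0.104] w 15.2 yaw -15.57 j6 0.248
```

Request:
step_arm(
  delta_pos=[
    [0,0,0],
    [0,0,0],
    [0,0,0],
  ],
  rotation=[
    [0,0,3],
    [0,0,5],
    [0,0,5],
  ],
  fingers=[8,8,8],
)

```text
t: 13.6
ee_pos: [0.5637, -0.0894, 0.0925]
tool_rot: [3.092, -0.557, -0.001]
force: [-2.2, -1.5, 2.3]
gripper_width: 0.175
```

```bash
python3 st.py
```

```text
t 13.6 q6 1.75 pos [ 0.5637 -0.0894  0.0925] Ftool [-1.51  2.14 -2.25] Mtool [-0.04  -0.286 -0.102] w 14.9 yaw -20.42 j6 0.249
```

Request:
step_arm(
  delta_pos=[
    [0,0,0],
    [0,0,0],
    [0,0,0],
  ],
  rotation=[
    [0,0,2],
    [0,0,4],
    [0,0,4],
  ],
  fingers=[8,8,8],
)

```text
t: 13.9
ee_pos: [0.5637, -0.0893, 0.0926]
tool_rot: [3.071, -0.659, -0.001]
force: [-2.3, -0.7, 1.8]
gripper_width: 0.168
```

```bash
python3 st.py
```

```text
t 13.9 q6 1.817 pos [ 0.5637 -0.0893  0.0926] Ftool [-1.82  1.58 -1.79] Mtool [-0.008 -0.27  -0.409] w 14.3 yaw -24.23 j6 0.534
```

Request:
step_arm(
  delta_pos=[
    [0,0,0],
    [0,0,0],
    [0,0,0],
  ],
  rotation=[
    [0,0,1.5],
    [0,0,3],
    [0,0,3],
  ],
  fingers=[8,8,8],
)

```text
t: 14.2
ee_pos: [0.5638, -0.0894, 0.0926]
tool_rot: [3.053, -0.738, -0.001]
force: [-2.2, 0.6, 1.6]
gripper_width: 0.176
```

```bash
python3 st.py
```

```text
t 14.2 q6 1.869 pos [ 0.5638 -0.0894  0.0926] Ftool [-2.26  0.49 -1.64] Mtool [-0.026 -0.335 -0.615] w 15.0 yaw -27.19 j6 0.754
```

Request:
step_arm(
  delta_pos=[
    [0,0,0],
    [0,0,0],
    [0,0,0],
    [0,0,0],
    [0,0,-40],
    [0,0,-90],
    [0,0,-110],
    [0,0,-110],
  ],
  rotation=[
    [0,0,0],
    [0,0,0],
    [0,0,0],
    [0,0,0],
    [0,0,0],
    [0,0,0],
    [0,0,0],
    [0,0,0],
  ],
  fingers=[25,50,50,50,50,50,50,50],
  newtons=20,
)

```text
t: 15.0
ee_pos: [0.566, -0.0897, 0.2064]
tool_rot: [-3.053, 0.739, -0.012]
force: [0.3, -0.2, 0.3]
gripper_width: 0.585
```

```bash
cat > toe.py <<'E'
import sys
from h import *; from rig import telemetry
G=np.array([.6386,-.1392,.1192])
def toe(ang,up,G=G):
    s=telemetry.sense(); e=np.radians(-33.75); ex=np.array([np.cos(e),np.sin(e),0]); n=np.array([-ex[1],ex[0],0]); Z=np.array([0,0,1.])
    ax=Z*np.cos(.3)-ex*np.sin(.3); xx=ex*np.cos(.3)+Z*np.sin(.3); a=np.radians(ang)
    x=np.cos(a)*xx+np.sin(a)*n; M=R.from_matrix(np.c_[x,np.cross(-ax,x),-ax]); R0=R.from_rotvec(s["tool_rot"])
    print("q",s["q"].round(3),"dpos",(R0.inv().apply(G+ax*(up-.0187)-s["ee_pos"])*1000).round(1),"rot",np.degrees((R0.inv()*M).as_rotvec()).round(1))
    Q=M.inv()*R0; v=R0.as_matrix()[:,0]; print("tool in-plane ang",np.degrees(np.arctan2(v@n,v@xx)).round(2),"axis err deg",np.degrees(np.arccos(min(1,-R0.as_matrix()[:,2]@ax))).round(2))
if __name__=="__main__": toe(float(sys.argv[1]),float(sys.argv[2]))
E
python3 toe.py 101.9 .09; python3 look.py w4
```

```text
q [-0.177  0.329  1.615 -0.     1.19   1.869] dpos [66.1  8.5 19.5] rot [-15.4  10.9 -94.6]
tool in-plane ang 6.83 axis err deg 16.78
q [-0.177  0.329  1.615 -0.     1.19   1.869] [ 0.566  -0.0897  0.2064]
-0.105 1085 0.12257266933462833 ((0.4844745099544525, -0.03786138817667961), (0.06392530351877213, 0.016219325363636017), 57.67121124267578)
-0.01 1558 0.12263086795369055 ((0.563818097114563, -0.09020494669675827), (0.016578510403633118, 0.06339340656995773), 70.33876037597656)
toe along-axis hist (array([   5, 2135,  758,   64,  985,   34,   15,   14,   72,   43,   55,
         58,   62,   62,   61,   69,   78,  360, 1341,  259]), array([-6.00000000e-02, -5.70000000e-02, -5.40000000e-02, -5.10000000e-02,
       -4.80000000e-02, -4.50000000e-02, -4.20000000e-02, -3.90000000e-02,
       -3.60000000e-02, -3.30000000e-02, -3.00000000e-02, -2.70000000e-02,
       -2.40000000e-02, -2.10000000e-02, -1.80000000e-02, -1.50000000e-02,
       -1.20000000e-02, -9.00000000e-03, -6.00000000e-03, -3.00000000e-03,
        5.55111512e-17])) -0.04552761654560531
toe top 1220 ((0.6163279414176941, 0.2381138950586319), (0.01469969842582941, 0.0616941973567009), 10.641648292541504) grip [ 0.638  -0.1399  0.1193] a,b 0.0796 -0.0003
bar dir world deg -113.57347144190511 in-plane -79.35833
```

Request:
step_arm(
  delta_pos=[
    [66,8,5],
    [66,8,5],
    [66,8,5],
    [66,8,5],
    [66,8,5],
    [66,8,5],
    [66,8,5],
    [66,8,5],
  ],
  rotation=[
    [-15.4,10.9,-94],
    [-15.4,10.9,-94],
    [-15.4,10.9,-94],
    [-15.4,10.9,-94],
    [-15.4,10.9,-94],
    [-15.4,10.9,-94],
    [-15.4,10.9,-94],
    [-15.4,10.9,-94],
  ],
  fingers=[50,50,50,50,50,50,50,50],
)

```text
t: 15.85
ee_pos: [0.6185, -0.1263, 0.1963]
tool_rot: [2.747, 1.024, 0.118]
force: [-0.4, 0.8, -0.3]
gripper_width: 0.588
```

```bash
sed -i 's/^G=.*/G=np.array([.6384,-.1396,.1192])/' toe.py; python3 toe.py 101.2 .08
```

```text
q [-0.148  0.352  1.628 -0.17   0.997  0.79 ] dpos [ 1.4  1.4 19.3] rot [ -4.8   3.4 -26.1]
tool in-plane ang 75.26 axis err deg 5.83
```

Request:
step_arm(
  delta_pos=[
    [1,1,10],
    [1,1,19],
    [1,1,19],
    [1,1,19],
    [1,1,19],
    [1,1,19],
  ],
  rotation=[
    [-4.8,3.4,-26],
    [-4.8,3.4,-26],
    [-4.8,3.4,-26],
    [-4.8,3.4,-26],
    [-4.8,3.4,-26],
    [-4.8,3.4,-26],
  ],
  fingers=[50,50,50,50,50,50],
)

```text
t: 16.45
ee_pos: [0.6229, -0.1295, 0.1776]
tool_rot: [2.381, 1.584, 0.165]
force: [0.6, -0.4, -0.1]
gripper_width: 0.584
```

```bash
python3 look.py w5 | tail -4; python3 toe.py 101.2 0
```

```text
-1.20000000e-02, -9.00000000e-03, -6.00000000e-03, -3.00000000e-03,
        5.55111512e-17])) -0.045528456253493034
toe top 1445 ((0.6154687404632568, 0.23882770538330078), (0.013618290424346924, 0.06080565229058266), 11.622293472290039) grip [ 0.6378 -0.1389  0.1189] a,b 0.0788 0.0004
bar dir world deg -112.63359808431576 in-plane -78.37772
q [-0.162  0.333  1.725 -0.169  0.816  0.334] dpos [ 0.1  0.3 80.1] rot [-0.   0.  -0.2]
tool in-plane ang 101.04 axis err deg 0.01
```

Request:
step_arm(
  delta_pos=[
    [0,0,40],
    [0,0,70],
    [0,0,79],
    [0,0,79],
    [0,0,79],
    [0,0,79],
    [0,0,79],
    [0,0,79],
  ],
  rotation=[
    [0,0,0],
    [0,0,0],
    [0,0,0],
    [0,0,0],
    [0,0,0],
    [0,0,0],
    [0,0,0],
    [0,0,0],
  ],
  fingers=[50,50,50,50,30,20,12,10],
)

```text
t: 17.3
ee_pos: [0.6422, -0.1421, 0.1039]
tool_rot: [2.381, 1.584, 0.167]
force: [-4.0, 2.6, 6.2]
gripper_width: 0.229
```

Request:
step_arm(
  delta_pos=[
    [0,0,0],
    [0,0,0],
    [0,0,0],
    [0,0,0],
  ],
  rotation=[
    [0,0,0],
    [0,0,0],
    [0,0,0],
    [0,0,0],
  ],
  fingers=[8,8,8,8],
  newtons=30,
)

```text
t: 17.7
ee_pos: [0.6421, -0.142, 0.1042]
tool_rot: [2.381, 1.584, 0.167]
force: [-2.8, 2.0, 2.9]
gripper_width: 0.21
```

```bash
python3 st.py; python3 toe.py 101.2 0
```

```text
t 17.7 q6 0.354 pos [ 0.6421 -0.142   0.1042] Ftool [ 0.54 -2.32 -3.79] Mtool [0.643 0.062 0.021] w 17.9 yaw 66.79 j6 -0.007
q [-0.178  0.437  1.771 -0.192  0.666  0.354] dpos [-0.1  0.2  3. ] rot [ 0.  -0.  -0.2]
tool in-plane ang 101.01 axis err deg 0.04
```

Centred, small forces. Turn about 90°.

Request:
step_arm(
  delta_pos=[
    [0,0,0],
    [0,0,0],
    [0,0,0],
    [0,0,0],
    [0,0,0],
    [0,0,0],
    [0,0,0],
    [0,0,0],
  ],
  rotation=[
    [0,0,0],
    [0,0,0],
    [0,0,4],
    [0,0,12],
    [0,0,20],
    [0,0,28],
    [0,0,36],
    [0,0,40],
  ],
  fingers=[8,8,8,8,8,8,8,8],
  newtons=70,
)

```text
t: 18.5
ee_pos: [0.6418, -0.1417, 0.105]
tool_rot: [2.825, 0.68, 0.299]
force: [-5.7, 2.7, 6.5]
gripper_width: 0.175
```

```bash
python3 st.py
```

```text
t 18.5 q6 1.056 pos [ 0.6418 -0.1417  0.105 ] Ftool [-2.77 -3.06 -8.01] Mtool [ 0.814 -0.512 -0.1  ] w 14.9 yaw 28.17 j6 -0.187
```

Request:
step_arm(
  delta_pos=[
    [0,0,0],
    [0,0,0],
    [0,0,0],
    [0,0,0],
    [0,0,0],
    [0,0,0],
    [0,0,0],
  ],
  rotation=[
    [0,0,8],
    [0,0,16],
    [0,0,24],
    [0,0,32],
    [0,0,40],
    [0,0,48],
    [0,0,48],
  ],
  fingers=[8,8,8,8,8,8,8],
)

```text
t: 19.2
ee_pos: [0.6419, -0.1417, 0.1051]
tool_rot: [2.945, -0.544, 0.417]
force: [-2.6, 1.6, 1.8]
gripper_width: 0.177
```

```bash
python3 st.py;python3 toe.py 101.2 0
```

```text
t 19.2 q6 1.893 pos [ 0.6419 -0.1417  0.1051] Ftool [-2.33 -0.39 -2.58] Mtool [ 0.163 -0.604 -0.025] w 15.1 yaw -20.34 j6 0.65
q [-0.178  0.436  1.771 -0.192  0.668  1.893] dpos [0.3 0.3 4. ] rot [  0.   -0.  -88.4]
tool in-plane ang 12.83 axis err deg 0.04
```

Request:
step_arm(
  delta_pos=[
    [0,0,0],
    [0,0,0],
    [0,0,0],
    [0,0,0],
    [0,0,-40],
    [0,0,-60],
    [0,0,-60],
  ],
  rotation=[
    [0,0,0],
    [0,0,0],
    [0,0,0],
    [0,0,0],
    [0,0,0],
    [0,0,0],
    [0,0,-8],
  ],
  fingers=[25,50,50,50,50,50,50],
  newtons=20,
)

```text
t: 19.9
ee_pos: [0.6287, -0.1319, 0.1662]
tool_rot: [2.957, -0.329, 0.411]
force: [0.1, -0.3, -0.6]
gripper_width: 0.587
```

Request:
step_arm(
  delta_pos=[
    [0,0,0],
    [0,0,0],
    [0,0,0],
    [0,0,0],
    [0,0,0],
    [0,0,0],
    [0,0,0],
    [0,0,0],
  ],
  rotation=[
    [0,0,-8],
    [0,0,-16],
    [0,0,-24],
    [0,0,-32],
    [0,0,-40],
    [0,0,-48],
    [0,0,-56],
    [0,0,-64],
  ],
  fingers=[50,50,50,50,50,50,50,50],
)

```text
t: 20.7
ee_pos: [0.6287, -0.132, 0.166]
tool_rot: [2.583, 1.251, 0.228]
force: [0.3, 0.2, 0.2]
gripper_width: 0.584
```

Request:
step_arm(
  delta_pos=[
    [0,0,0],
    [0,0,0],
    [0,0,0],
    [0,0,0],
    [0,0,0],
    [0,0,0],
    [0,0,0],
    [0,0,0],
  ],
  rotation=[
    [0,0,-8],
    [0,0,-16],
    [0,0,-24],
    [0,0,-32],
    [0,0,-40],
    [0,0,-48],
    [0,0,-56],
    [0,0,-64],
  ],
  fingers=[50,50,50,50,50,50,50,50],
)

```text
t: 21.5
ee_pos: [0.6288, -0.1321, 0.1658]
tool_rot: [1.501, 2.405, -0.009]
force: [-0.3, 0.4, 0.6]
gripper_width: 0.585
```

```bash
python3 look.py w6 | tail -2; python3 toe.py -166 .06
```

```text
toe top 1524 ((0.614758312702179, 0.23850442469120026), (0.06034410744905472, 0.014264150522649288), 12.693940162658691) grip [ 0.637  -0.1388  0.1188] a,b 0.0781 0.0001
bar dir world deg -20.483142414249027 in-plane 12.693938
q [-0.165  0.35   1.734 -0.173  0.782 -0.516] dpos [ 1.4 -1.9  6.8] rot [  0.2   0.4 -44. ]
tool in-plane ang 149.96 axis err deg 0.43
```

Request:
step_arm(
  delta_pos=[
    [1.4,-1.9,5],
    [1.4,-1.9,5],
    [1.4,-1.9,5],
    [1.4,-1.9,5],
    [1.4,-1.9,5],
    [1.4,-1.9,5],
  ],
  rotation=[
    [0.2,0.4,-8],
    [0.2,0.4,-16],
    [0.2,0.4,-24],
    [0.2,0.4,-32],
    [0.2,0.4,-40],
    [0.2,0.4,-42.7],
  ],
  fingers=[50,50,50,50,50,50],
)

```text
t: 22.15
ee_pos: [0.6279, -0.1326, 0.1602]
tool_rot: [0.521, 2.813, -0.17]
force: [-0.1, -0.3, 0.5]
gripper_width: 0.582
```

```bash
python3 toe.py -167.3 0
```

```text
q [-0.166  0.357  1.737 -0.172  0.78  -1.264] dpos [-0.  -0.  61.7] rot [ 0. -0.  0.]
tool in-plane ang -167.25 axis err deg 0.04
```

Request:
step_arm(
  delta_pos=[
    [0,0,40],
    [0,0,60],
    [0,0,60],
    [0,0,60],
    [0,0,60],
    [0,0,60],
    [0,0,60],
  ],
  rotation=[
    [0,0,0],
    [0,0,0],
    [0,0,0],
    [0,0,0],
    [0,0,0],
    [0,0,0],
    [0,0,0],
  ],
  fingers=[50,50,50,30,20,12,10],
)

```text
t: 22.85
ee_pos: [0.6434, -0.1423, 0.1045]
tool_rot: [0.521, 2.81, -0.169]
force: [-0.3, 0.5, 3.5]
gripper_width: 0.225
```

Request:
step_arm(
  delta_pos=[
    [0,0,0],
    [0,0,0],
    [0,0,0],
    [0,0,0],
    [0,0,0],
  ],
  rotation=[
    [0,0,0],
    [0,0,0],
    [0,0,0],
    [0,0,0],
    [0,0,0],
  ],
  fingers=[8,8,8,8,8],
  newtons=70,
)

```text
t: 23.35
ee_pos: [0.6435, -0.1425, 0.1058]
tool_rot: [0.521, 2.809, -0.17]
force: [-2.4, 1.0, 6.2]
gripper_width: 0.175
```

Request:
step_arm(
  delta_pos=[
    [0,0,0],
    [0,0,0],
    [0,0,0],
    [0,0,0],
    [0,0,0],
  ],
  rotation=[
    [0,0,5],
    [0,0,10],
    [0,0,15],
    [0,0,20],
    [0,0,20],
  ],
  fingers=[8,8,8,8,8],
)

```text
t: 23.85
ee_pos: [0.6431, -0.143, 0.1059]
tool_rot: [0.995, 2.664, -0.099]
force: [-1.6, -1.5, 1.5]
gripper_width: 0.174
```

```bash
python3 st.py; python3 toe.py -167.3 0
```

```text
t 23.85 q6 -0.899 pos [ 0.6431 -0.143   0.1059] Ftool [-0.22 -2.1  -1.6 ] Mtool [ 0.594 -0.112 -0.066] w 14.9 yaw 138.69 j6 0.457
q [-0.179  0.436  1.769 -0.193  0.666 -0.899] dpos [ 1.6 -0.   4.3] rot [  0.    0.2 -19.9]
tool in-plane ang 172.78 axis err deg 0.21
```

Request:
step_arm(
  delta_pos=[
    [0,0,0],
    [0,0,0],
    [0,0,0],
  ],
  rotation=[
    [0,0,3],
    [0,0,6],
    [0,0,6],
  ],
  fingers=[8,8,8],
)

```text
t: 24.15
ee_pos: [0.6429, -0.1432, 0.1059]
tool_rot: [1.13, 2.608, -0.077]
force: [-1.3, -1.6, 1.3]
gripper_width: 0.175
```

```bash
python3 st.py
```

```text
t 24.15 q6 -0.797 pos [ 0.6429 -0.1432  0.1059] Ftool [-0.69 -1.95 -1.27] Mtool [ 0.485 -0.053 -0.117] w 15.0 yaw 132.54 j6 0.318
```

Request:
step_arm(
  delta_pos=[
    [0,0,0],
    [0,0,0],
    [0,0,0],
  ],
  rotation=[
    [0,0,3],
    [0,0,5],
    [0,0,5],
  ],
  fingers=[8,8,8],
)

```text
t: 24.45
ee_pos: [0.6428, -0.1432, 0.1059]
tool_rot: [1.239, 2.556, -0.059]
force: [-0.9, -1.2, 0.2]
gripper_width: 0.176
```

```bash
python3 st.py
```

```text
t 24.45 q6 -0.711 pos [ 0.6428 -0.1432  0.1059] Ftool [-0.46 -1.46 -0.19] Mtool [ 0.455 -0.062 -0.13 ] w 15.0 yaw 127.48 j6 0.254
```

Request:
step_arm(
  delta_pos=[
    [0,0,0],
    [0,0,0],
    [0,0,0],
  ],
  rotation=[
    [0,0,2],
    [0,0,4],
    [0,0,4],
  ],
  fingers=[8,8,8],
)

```text
t: 24.75
ee_pos: [0.6427, -0.1433, 0.1058]
tool_rot: [1.324, 2.512, -0.045]
force: [-0.9, -1.2, 0.3]
gripper_width: 0.179
```

```bash
python3 st.py; python3 toe.py -20 0|tail -1
```

```text
t 24.75 q6 -0.644 pos [ 0.6427 -0.1433  0.1058] Ftool [-0.52 -1.38 -0.28] Mtool [ 0.442 -0.082 -0.162] w 15.3 yaw 123.47 j6 0.32
tool in-plane ang 158.16 axis err deg 0.19
```

Request:
step_arm(
  delta_pos=[
    [0,0,0],
    [0,0,0],
    [0,0,0],
  ],
  rotation=[
    [0,0,2],
    [0,0,4],
    [0,0,4],
  ],
  fingers=[8,8,8],
)

```text
t: 25.05
ee_pos: [0.6426, -0.1434, 0.1058]
tool_rot: [1.406, 2.466, -0.031]
force: [-1.4, -0.5, 1.8]
gripper_width: 0.176
```

```bash
python3 st.py
```

```text
t 25.05 q6 -0.577 pos [ 0.6426 -0.1434  0.1058] Ftool [-0.23 -1.23 -2.01] Mtool [ 0.459 -0.085 -0.521] w 15.0 yaw 119.55 j6 0.65
```

Request:
step_arm(
  delta_pos=[
    [0,0,0],
    [0,0,0],
    [0,0,0],
  ],
  rotation=[
    [0,0,1],
    [0,0,1.5],
    [0,0,1.5],
  ],
  fingers=[8,8,8],
)

```text
t: 25.35
ee_pos: [0.6426, -0.1434, 0.1058]
tool_rot: [1.437, 2.448, -0.026]
force: [-1.6, -0.5, 0.3]
gripper_width: 0.179
```

```bash
python3 st.py
```

```text
t 25.35 q6 -0.551 pos [ 0.6426 -0.1434  0.1058] Ftool [ 0.26 -1.58 -0.63] Mtool [ 0.395 -0.079 -0.661] w 15.3 yaw 118.07 j6 0.664
```

Request:
step_arm(
  delta_pos=[
    [0,0,0],
    [0,0,0],
    [0,0,0],
    [0,0,0],
    [0,0,-40],
    [0,0,-90],
    [0,0,-110],
    [0,0,-110],
  ],
  rotation=[
    [0,0,0],
    [0,0,0],
    [0,0,0],
    [0,0,0],
    [0,0,0],
    [0,0,0],
    [0,0,0],
    [0,0,0],
  ],
  fingers=[25,50,50,50,50,50,50,50],
  newtons=20,
)

```text
t: 26.15
ee_pos: [0.6168, -0.1249, 0.2151]
tool_rot: [1.434, 2.442, -0.022]
force: [0.7, 0.0, 0.2]
gripper_width: 0.588
```

```bash
python3 st.py; python3 look.py w7 | grep -v e-0
```

```text
t 26.15 q6 -0.576 pos [ 0.6168 -0.1249  0.2151] Ftool [-0.31  0.61  0.02] Mtool [ 0.015  0.107 -0.041] w 50.2 yaw 117.98 j6 -0.016
q [-0.154  0.287  1.694 -0.164  0.883 -0.576] [ 0.6168 -0.1249  0.2151]
-0.105 534 0.12228885220378183 ((0.47677475214004517, -0.05750228464603424), (0.02836432307958603, 0.014622875489294529), 19.806325912475586)
-0.01 2008 0.12254147164569204 ((0.5629681348800659, -0.08977030217647552), (0.01664196327328682, 0.06371814757585526), 69.86424255371094)
toe along-axis hist (array([   1, 2078,  550,   40,  990,   10,    5,    2,   50,   11,   11,
        5.55111512e-17])) -0.04550314834360607
toe top 983 ((0.6149702072143555, 0.23837153613567352), (0.013914364390075207, 0.06148618087172508), 70.11690521240234) grip [ 0.6371 -0.139   0.1188] a,b 0.0783 -0.0
bar dir world deg -54.485127435399825 in-plane -19.883083
```

View pics/w7.png

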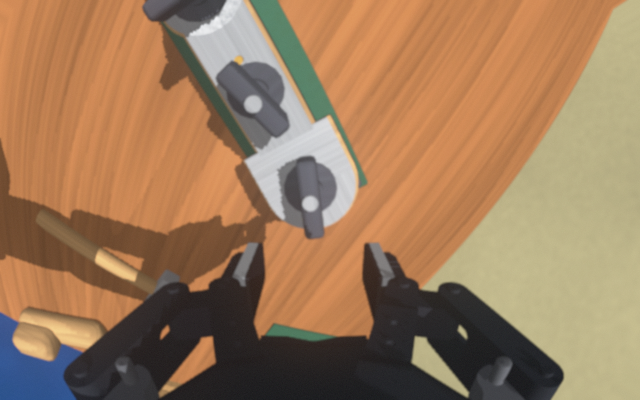

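```bash
python3 -c "
from rig import workorder; print(workorder.sign_off())"
```

```text
the job is handed in; nothing more can be done
None
```

I screwed the three clamp knobs down in the order asked and handed the job in at about 26 s. Each knob was turned clockwise to its felt stop and tightened a little before I let go. No verdict was reported.

| Knob | Peak moment at the wrist (N m) | Less about 0.12 friction (N m) | Turn (°) |
|---|---|---|---|
| Heel | 0.59 | 0.47 | 110 |
| Waist | 0.62 | 0.50 | 131 |
| Toe | 0.66 | 0.54 | 121 |

All three are within the 0.3 to 1 N m range for firmly home, and well under the 1.5 N m that ruins a stud. I could not read the stud twist directly, so these figures come from the wrist sensor.

- **Toe knob:** it needed one release and regrasp, because the last joint would have run out of range.
- **Stop check:** the pin positions seen in the images predicted where the waist and toe bars would stop. The waist came within about 1.5° of that and the toe within 0.5°. The heel was used to calibrate this, so it has no separate check of that kind.
- **Final views:** the waist bar (-20°) and toe bar (-20° in its own plane) were still at their stops in the last picture. The heel was mostly outside that picture; it was last measured in place (57.5°) after the waist was done.
- **Slip:** near the stops the gripper turned several degrees further than the bars, from give or slip in the pads. I therefore judged home by torque, not by the wrist angle.
- **Clearance:** the arm ended clear of everything with no contact force. It never went near the tin, hammer or heel block, but I did not re-measure them.

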